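# Fold up the walls of the parts tray under the magnifier

## Task

Fold up the near, left and right walls of the aluminium parts tray until each stands fully upright, so that with the fixed far wall they make an open box around the controller shell, and leave them standing. Reach in at a slant beside the magnifier that hangs over the tray without knocking it, and leave the shell and the other things on the counter where they are.

Things in the scene. Friction and masses are not known exactly. Their poses are not given: they have to be found in the camera images.
- tray: fold-up bare aluminium parts tray screwed to the counter; base plate 170 mm (x) by 130 mm (y), 12 mm thick; origin at the centre of its underside on the counter, z up. A fixed wall already stands on its far (+x) side, 65 mm tall; the near (-x), left (+y) and right (-y) walls are hinged along the base's edges and lean outwards
- wall_near (a joint): joint of the near wall of the tray, rad: 0 = lying flat outwards, 1.571 = standing straight up (the hinge's stop). Sheet 4 mm thick, 65 mm from hinge to rim (rim a 6 mm bead), 122 mm long, on a stiff hinge that stays where it is left (about 0.1 N m). Hinge line: in the tray frame x = -85 mm, along y, z = +12 mm. Starts at 0.4 to 0.8. Two 16 mm flanges on its inner face close the corners.
- wall_left (a joint): joint of the left wall of the tray, rad: 0 = lying flat outwards, 1.571 = standing straight up (the hinge's stop). Sheet 4 mm thick, 65 mm from hinge to rim (rim a 6 mm bead), 144 mm long, on a stiff hinge that stays where it is left (about 0.1 N m). Hinge line: in the tray frame y = +65 mm, along x from -65 to +79 mm, z = +12 mm. Starts at 0.4 to 0.8.
- wall_right (a joint): joint of the right wall of the tray, rad: 0 = lying flat outwards, 1.571 = standing straight up (the hinge's stop). Sheet 4 mm thick, 65 mm from hinge to rim (rim a 6 mm bead), 144 mm long, on a stiff hinge that stays where it is left (about 0.1 N m). Hinge line: in the tray frame y = -65 mm, along x from -65 to +79 mm, z = +12 mm. Starts at 0.4 to 0.8.
- wall_near_edge (a point): middle of the near wall's free rim
- wall_left_edge (a point): middle of the left wall's free rim
- wall_right_edge (a point): middle of the right wall's free rim
- magnifier: bench magnifier fixed to the counter: a clear rectangular lens in a white frame, 150 mm (x) by 134 mm (y), hanging level over the tray, underside 180 mm and top 194 mm above the counter. Origin on the counter straight below the lens centre. Its post (18 mm thick) stands behind the tray at x = +130 mm on a foot 90 by 110 mm, 14 mm high, centred at x = +145 mm
- controller_shell: purple plastic game controller shell lying on the tray's base, 116 mm by 75 mm, 26 mm high (bystander); origin at the middle of its underside
- tip_cleaner_cup: orange ceramic soldering tip cleaner cup, 66 mm wide, 55 mm high, near the tray's near left corner (bystander); origin under its centre
- slot_cover: chrome cartridge slot cover, 110 by 38 mm, 14 mm high, near the tray's near right corner (bystander); origin under its centre
- vise_base: black plastic mini vise base, round foot 72 mm, 62 mm high, to the left of the tray (bystander); origin under its centre
- screwdriver: screwdriver 190 mm long, lying at the left (bystander)
- screw_dish: grey plastic dish 100 by 70 mm, 25 mm high, at the right (bystander); origin under its centre

How it is judged:
At the end, for the whole second after the job is handed in: the near, left and right walls each stand within 7.5 degrees of straight up (joint above 1.44 rad) and still; the controller shell and each bystander are upright and within 25 mm of where they started (value of joint each of wall_near, wall_left, wall_right above 1.44 rad and velocity of joint each of wall_near, wall_left, wall_right below 0.1 rad/s and distance of each of controller_shell, tip_cleaner_cup, slot_cover, vise_base, screwdriver, screw_dish from where it was at the start of the episode below 0.025 m and angle between each of controller_shell, tip_cleaner_cup, slot_cover, vise_base, screw_dish's own z axis and vertical below 0.2 rad); the robot touches nothing.
It fails at once if the magnifier is knocked (the robot presses on it with more than 12 N) (contact force between the arm and magnifier above 12 N).
It fails at once if the magnifier is knocked by the fingers (more than 12 N) (contact force between the fingers and magnifier above 12 N).
It fails at once if the controller shell or another loose thing is shoved more than 25 mm (distance of any of controller_shell, tip_cleaner_cup, slot_cover, vise_base, screwdriver, screw_dish from where it was at the start of the episode above 0.025 m).
It also fails if it takes over 54 s, if anything falls off the work surface, if the arm or the gripper's body presses on something with over 40 N, if the wrist force passes 120 N, or if a joint passes its speed limit or range.

## Robot

A 7-joint arm with a two-finger parallel gripper is mounted at the origin on the work surface. World frame = base frame: x ahead of the robot, y to its left, z up, the work surface at z = 0. Lengths are in m, angles in rad, forces in N, time in s.
With the tool pointing down it reaches from about 0.4 to 0.9 m from the base axis. Payload 5.5 kg.
Tool frame: the origin (TCP) lies between the finger pads; the fingertips stand 25 mm ahead of it and the grasp point (between the pads) lies 6 mm ahead of it; z points along the fingers, y is the line along which they close (so a half turn about z gives the same grasp; the last joint's range is limited). The gripper opens to 85 mm and grips with 20 to 120 N. Pads are 22 mm wide; open, the fingers measure 114 mm over their backs; the gripper's body (76 mm by 85 mm) begins 54 mm behind the grasp point. The pads swing forward as they close: fully open they stand 13 mm farther back than shut.
Start: joints at [1.507, 0.501, -0.427, 1.55, 0.221, 1.138, -0.21], TCP at [0.209, -0.616, 0.256] pointing down, gripper open.
Joint ranges: [-2.88, 2.88], [-0.31, 2.03], [-1.54, 1.56], [0.2, 2.42], [-1.41, 4.55], [0.19, 2.02], [-2.57, 2.57]. Speed limits (rad/s): [2.57, 2.57, 3.14, 3.14, 3.14, 3.14, 3.14].

## Interface

Orientations are given as a unit quaternion [x, y, z, w].
In Python, from rig import ctrl gives the robot as it stands.
- The arm moves only by the tool apply_moves, never from a script. Its argument "deltas" is a list of rows, each a list of 7 numbers: the shift along the tool's x, y, z each as a share of 2.5 cm, from -1 to 1, then the turn, a rotation vector about the tool's x, y, z each as a share of 0.12 rad, from -1 to 1, then the finger opening in mm, from 0 to 85.4. In form: [[tx, ty, tz, rx, ry, rz, hand], ...]. A call has 1 to 12 rows; each row shifts and turns the commanded pose from where the row before left it, along the tool's axes as they then stand; what a row does not reach is not made up. A row lasts 1/8 s, in which the tool goes at most 62.5 mm and 10.7 degrees, less where a joint would pass 70% of its speed; a pose out of reach is approached as far as the arm can. A call with a number of a shift or a turn outside -1 to 1 is refused whole. A call with a gripper value outside its range is refused whole. The fingers move at their own pace and stop on an object; "grip_force" is the grip in N (left out, the last holds). Time passes only in rows, so rows that do not move let the fingers close. It gives the time, the measured TCP pose, the force, the opening and the grip force at its end, in the units of the state.
- ctrl.get_state(): the state, without advancing time (a new reading comes with each control period).
- ctrl.camera(name): name is "scene" or "top"; returns a dict with "pixels" (480x640x3 uint8, blue, green, red), "camera_matrix" (3x3 intrinsics, pixels), "extrinsics" (4x4, takes a point from camera to world coordinates). Camera axes: x right, y down, z forward; pixel columns grow to the right and rows downward; lengths in m; the calibration is good to about 2 mm. A picture is of the moment at which its call begins. There is no depth.
- ctrl.close_job(): hands the job in; it is judged then, once.
The state is a dict: "clock": time; "joint_positions": joint angles; "qvel": joint speeds; "joint_efforts": joint torques, N m; "tcp_pos": TCP position; "orientation": TCP orientation; "ft_force": force on the tool from outside, world axes, zero at the start; "ft_torque": the same for the moment, N m; "gripper_width": finger opening in m; "grip_force": force on a finger pad.
Only numpy, scipy, OpenCV 4.12 (cv2) and the standard library are available. Lean on these libraries where they do the work, as an engineer would, in place of code of your own. Each camera call takes 0.05 s, during which the arm holds its last target. There are 200 camera calls.

## Working session

There is one attempt and no reset: what is moved stays moved. The work goes in short steps, Python scripts to look and compute and a tool call to move; the robot and the scene stay as the last step left them, time stands still between calls to the robot, and variables do not carry over. Pictures are saved under pics/ and viewed, at most 10 in all, crops included, and the job is handed in when it is done.

Besides the shell and the picture viewer there is one more tool, called by a JSON object that holds its "name" and its "arguments". apply_moves: Moves the arm, as the interface text tells. Shift numbers are shares of 2.5 cm and turn numbers shares of 0.12 rad, none past 1 either way. Its arguments: {"type":"object","properties":{"deltas":{"type":"array"},"grip_force":{"type":"number"}},"required":["deltas"]}

```bash
mkdir -p pics; python3 - <<'E'
from rig import ctrl
import cv2,numpy as np
np.set_printoptions(precision=4,suppress=True)
for n in("scene","top"):
    c=ctrl.camera(n);cv2.imwrite(f"pics/{n}0.png",c["pixels"]);print(n,c["camera_matrix"],c["extrinsics"])
print(ctrl.get_state())
E
```

```text
scene [[568.563    0.     331.1951]
 [  0.     568.563  233.8494]
 [  0.       0.       1.    ]] [[-0.5348  0.6433 -0.5479  1.4003]
 [ 0.8449  0.3965 -0.359   0.5735]
 [-0.0137 -0.6549 -0.7556  1.1895]
 [ 0.      0.      0.      1.    ]]
top [[481.0369   0.     318.0062]
 [  0.     481.0369 238.5582]
 [  0.       0.       1.    ]] [[-0.0164 -0.9902  0.1386  0.3777]
 [-0.9999  0.0155 -0.0074  0.0215]
 [ 0.0052 -0.1387 -0.9903  1.2321]
 [ 0.      0.      0.      1.    ]]
{'clock': 0.1, 'joint_positions': array([ 1.5072,  0.5018, -0.4268,  1.5514,  0.2208,  1.1383, -0.2103]), 'qvel': array([-0.0002, -0.001 , -0.0001, -0.0015, -0.0009,  0.0029,  0.0012]), 'joint_efforts': array([ -0.0113, -57.0807,  -5.8384, -28.1745,   0.0106,   0.0057,
         0.    ]), 'tcp_pos': array([ 0.2085, -0.615 ,  0.2553]), 'orientation': array([ 0.9867,  0.1627, -0.0001, -0.0009]), 'ft_force': array([-0.1362,  0.4931, -0.0297]), 'ft_torque': array([ 0.0139, -0.0425,  0.0374]), 'grip_force': 0.0, 'gripper_width': 0.08524518309476374}
```

View pics/scene0.png

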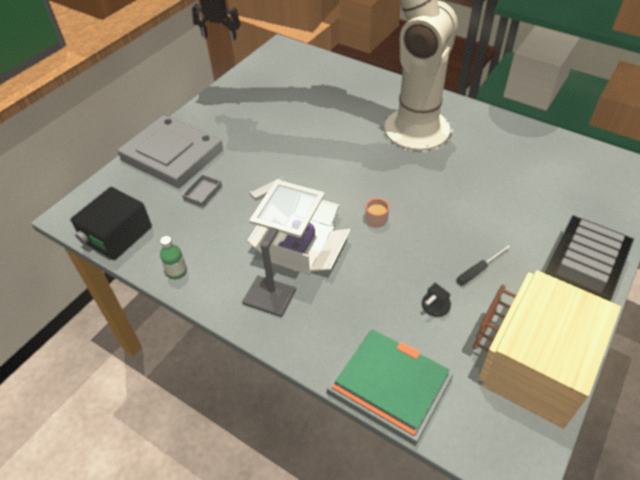

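View pics/top0.png

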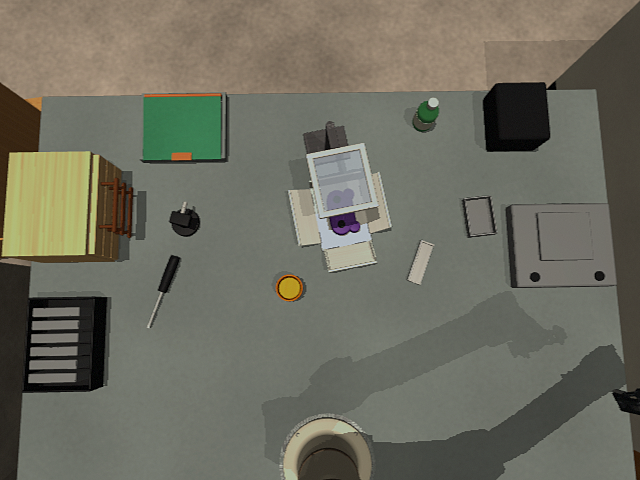

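The scene view shows the tray at about (300,235) and the magnifier above it. The top view has the tray at about (345,215), cup at (290,288), slot cover at (420,262), vise at (184,217), and dish at (479,216). I'll enlarge the tray in both.

```bash
python3 - <<'E'
import cv2
a=cv2.imread("pics/top0.png")[110:290,270:450];b=cv2.imread("pics/scene0.png")[160:320,230:400]
cv2.imwrite("pics/topc.png",cv2.resize(a,(600,600),interpolation=cv2.INTER_CUBIC))
cv2.imwrite("pics/scenec.png",cv2.resize(b,(595,560),interpolation=cv2.INTER_CUBIC))
E
```

```text
(no output)
```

View pics/topc.png

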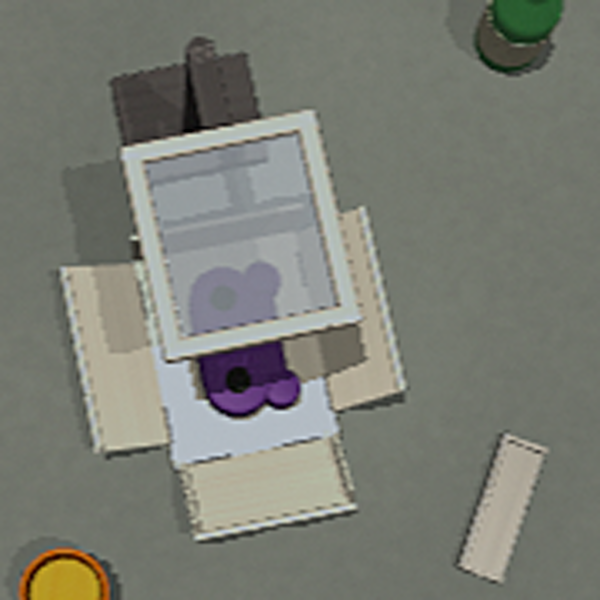

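View pics/scenec.png

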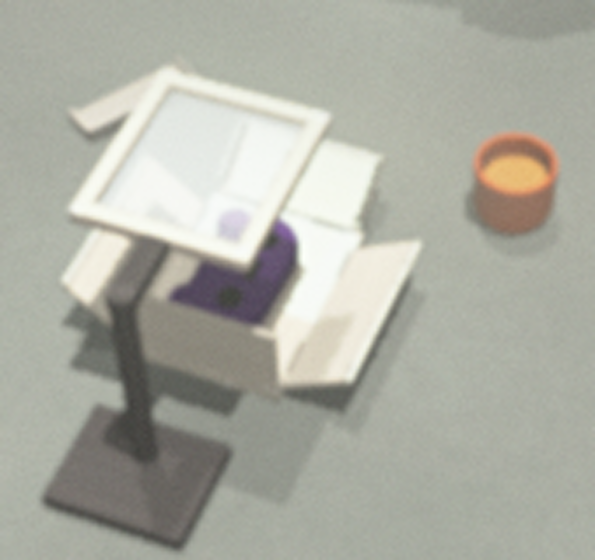

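The top crop shows these points:
- Near rim: (197,538) to (355,507).
- Left rim: (62,267) to (100,453).
- Right rim: (362,208) to (405,392).
- Lens corners: (122,148), (315,112), (358,320), (167,360).

The scene crop adds the left rim from (420,243) to (350,382) and the near rim's left end at (382,155). Next I'll fit the poses to these.

```bash
cat > h.py <<'E'
import numpy as np
from scipy.optimize import least_squares
K={'t':np.array([[481.0369,0,318.0062],[0,481.0369,238.5582],[0,0,1]]),'s':np.array([[568.563,0,331.1951],[0,568.563,233.8494],[0,0,1]])}
E={'s':np.array([[-0.5348,0.6433,-0.5479,1.4003],[0.8449,0.3965,-0.359,0.5735],[-0.0137,-0.6549,-0.7556,1.1895]]),
't':np.array([[-0.0164,-0.9902,0.1386,0.3777],[-0.9999,0.0155,-0.0074,0.0215],[0.0052,-0.1387,-0.9903,1.2321]])}
def proj(c,P):
    q=K[c]@(E[c][:,:3].T@(np.asarray(P)-E[c][:,3])); return q[:2]/q[2]
def ray(c,uv,z):
    d=E[c][:,:3]@np.linalg.solve(K[c],[*uv,1]); o=E[c][:,3]; return o+d*(z-o[2])/d[2]
def pix(c,u,v): return (270+u/3.3333,110+v/3.3333) if c=='t' else (230+u/3.5,160+v/3.5)
def near(a,y,r=.065): return [-.085-r*np.cos(a),y,.012+r*np.sin(a)]
def side(a,x,s,r=.065): return [x,s*(.065+r*np.cos(a)),.012+r*np.sin(a)]
def W(p,yaw,P):
    c,s=np.cos(yaw),np.sin(yaw); P=np.array(P); return np.array([p[0]+c*P[0]-s*P[1],p[1]+s*P[0]+c*P[1],P[2]])
E
python3 - <<'E'
from h import *
np.set_printoptions(precision=3,suppress=True)
def pts(v):
    x,y,w,an,al,ar=v[:6]; T=lambda P:W((x,y),w,P)
    return [('t',197,538,T(near(an,.061))),('t',355,507,T(near(an,-.061))),
    ('t',62,267,T(side(al,.079,1))),('t',100,453,T(side(al,-.065,1))),
    ('t',362,208,T(side(ar,.079,-1))),('t',405,392,T(side(ar,-.065,-1))),
    ('s',382,155,T(near(an,.061))),('s',420,243,T(side(al,-.065,1))),('s',350,382,T(side(al,.079,1))),('s',65,282,T(side(ar,.079,-1)))]
def res(v): return np.concatenate([proj(c,P)-pix(c,a,b) for c,a,b,P in pts(v)])
r=least_squares(res,[.6,0,0.2,.6,.6,.6],loss='soft_l1');print(r.x,r.fun.reshape(-1,2))
def lens(v): return [(c,a,b,W(v[:2],v[2],[sx*.075,sy*.067,.194])) for c,a,b,sx,sy in
 [('t',122,148,1,1),('t',315,112,1,-1),('t',358,320,-1,-1),('t',167,360,-1,1),('s',75,212,1,-1),('s',170,68,-1,-1),('s',330,117,-1,1),('s',248,265,1,1)]]
l=least_squares(lambda v:np.concatenate([proj(c,P)-pix(c,a,b) for c,a,b,P in lens(v)]),[.6,0,.2]);print('lens',l.x,l.fun.reshape(-1,2))
for n,uv,z in [('cup',(290,288),.055),('slot',(420.5,262.5),.014),('vise',(185,217),.03),('dish',(479,216),.025)]: print(n,ray('t',uv,z))
c,s=np.cos(r.x[2]),np.sin(r.x[2]); d=ray('t',(290,288),.055)[:2]-r.x[:2]
for n,uv,z in [('lens',None,0),('cup',(290,288),.055),('slot',(420.5,262.5),.014),('vise',(185,217),.03),('dish',(479,216),.025)]:
    d=(l.x if uv is None else ray('t',uv,z))[:2]-r.x[:2]; print(n,'in tray',c*d[0]+s*d[1],-s*d[0]+c*d[1])
E
```

```text
[ 0.613 -0.048  0.176  0.476  0.47   0.791] [[-0.33   0.204]
 [ 0.462  0.13 ]
 [-0.809  0.277]
 [-1.658 -0.163]
 [ 0.197 -0.839]
 [-0.581 -0.558]
 [ 0.13  -0.735]
 [-0.034 -0.328]
 [-0.389 -0.449]
 [-1.496 -1.929]]
lens [ 0.654 -0.039  0.18 ] [[-1.876 -1.193]
 [-1.129 -1.526]
 [ 0.106  0.434]
 [-2.31   0.043]
 [-2.25  -2.1  ]
 [-2.072 -1.579]
 [ 0.998 -2.056]
 [-0.256 -1.738]]
cup [0.422 0.083 0.055]
slot [ 0.483 -0.247  0.014]
vise [0.606 0.349 0.03 ]
dish [ 0.598 -0.4    0.025]
lens in tray 0.042487093942314 0.0012627995755082697
cup in tray -0.16477179186889176 0.1620088551532348
slot in tray -0.16279783707842138 -0.1735467092769335
vise in tray 0.06340753706558254 0.39156852982029594
dish in tray -0.07557746010052391 -0.34413984766046285
```

The fit is good to about 1 px. The tray is at (0.613,-0.048) with yaw 0.176, and the walls are at about 0.48, 0.47 and 0.79. I'll write a planner that prints rows, then start with the right wall.

```bash
cat > plan.py <<'E'
# plan tip waypoints in tray frame -> rows in tool units
from rig import ctrl
import numpy as np
from scipy.spatial.transform import Rotation as R
P0=np.array([.613,-.048,0]);YAW=.176;TIP=.025
T=R.from_euler('z',YAW)
def orient(side,t):
    s,c=np.sin(t),np.cos(t)
    z=np.array({'R':[0,s,-c],'L':[0,-s,-c],'N':[s,0,-c]}[side]); y=np.array([0,-1.,0]) if side=='N' else np.cross(z,[1,0,0])
    return T*R.from_matrix(np.c_[np.cross(y,z),y,z])
def arc(side,a,r,t,u,h=.014):
    # tip centre such that the tip's inner corner lies on the sheet at radius r
    o=(.085 if side=='N' else .065)+r*np.cos(a)+.002*np.sin(a)+h*np.cos(t); z=.012+r*np.sin(a)-.002*np.cos(a)-h*np.sin(t)
    return {'R':[u,-o,z],'L':[u,o,z],'N':[-o,u,z]}[side]
def tray(p): return T.inv().apply(np.asarray(p)-P0)
def plan(wps):
    """wps: (tip xyz in tray, side, tilt, max step m)"""
    s=ctrl.get_state(); p=s['tcp_pos'];q=R.from_quat(s['orientation']); n=0
    for tip,side,t,step in wps:
        qg=orient(side,t); pg=P0+T.apply(tip)-qg.apply([0,0,TIP])
        k=int(np.ceil(max(np.linalg.norm(pg-p)/step,(q.inv()*qg).magnitude()/.115)))
        for i in range(k):
            d=q.inv().apply((pg-p)/(k-i))/.025; w=(q.inv()*qg).as_rotvec()/(k-i)/.12
            d=np.round(d,2);w=np.round(w,2); p=p+q.apply(d*.025); q=q*R.from_rotvec(w*.12); n+=1
            print([float(x) for x in [*d,*w]]+[0],',')
        print('--',n,'tip tray',tray(p+q.apply([0,0,TIP])).round(3))
def show():
    s=ctrl.get_state();q=R.from_quat(s['orientation'])
    print(s['clock'],'tip',tray(s['tcp_pos']+q.apply([0,0,TIP])).round(4),'zaxis',T.inv().apply(q.apply([0,0,1])).round(2),'F',s['ft_force'].round(1),'q',s['joint_positions'].round(2),s['gripper_width'])
E
python3 - <<'E'
from plan import *
plan([([0,-.22,.10],'R',.75,.024),([0,-.15,.035],'R',.75,.02)])
E
```

```text
[0.88, -0.29, 0.23, 0.26, 0.02, 0.05, 0] ,
[0.88, -0.29, 0.24, 0.26, 0.02, 0.05, 0] ,
[0.88, -0.28, 0.25, 0.26, 0.02, 0.05, 0] ,
[0.88, -0.28, 0.26, 0.26, 0.02, 0.05, 0] ,
[0.87, -0.28, 0.27, 0.26, 0.02, 0.05, 0] ,
[0.87, -0.27, 0.28, 0.26, 0.02, 0.05, 0] ,
[0.87, -0.27, 0.29, 0.26, 0.02, 0.05, 0] ,
[0.87, -0.27, 0.31, 0.26, 0.02, 0.05, 0] ,
[0.86, -0.26, 0.32, 0.26, 0.02, 0.05, 0] ,
[0.86, -0.26, 0.32, 0.26, 0.02, 0.05, 0] ,
[0.86, -0.25, 0.34, 0.26, 0.02, 0.05, 0] ,
[0.86, -0.25, 0.34, 0.26, 0.02, 0.05, 0] ,
[0.85, -0.24, 0.35, 0.26, 0.02, 0.05, 0] ,
[0.85, -0.23, 0.36, 0.26, 0.02, 0.05, 0] ,
[0.85, -0.23, 0.37, 0.26, 0.02, 0.05, 0] ,
[0.85, -0.22, 0.38, 0.26, 0.02, 0.05, 0] ,
[0.85, -0.21, 0.39, 0.26, 0.02, 0.05, 0] ,
[0.84, -0.21, 0.4, 0.26, 0.02, 0.05, 0] ,
[0.84, -0.2, 0.41, 0.26, 0.02, 0.05, 0] ,
[0.84, -0.19, 0.42, 0.26, 0.02, 0.05, 0] ,
[0.84, -0.18, 0.43, 0.26, 0.02, 0.05, 0] ,
[0.84, -0.17, 0.43, 0.25, 0.02, 0.05, 0] ,
[0.83, -0.17, 0.44, 0.26, 0.02, 0.05, 0] ,
[0.83, -0.15, 0.45, 0.25, 0.01, 0.05, 0] ,
-- 24 tip tray [-0.   -0.22  0.1 ]
[0.0, -0.06, 0.76, 0.0, 0.0, -0.0, 0] ,
[0.0, -0.06, 0.76, 0.0, 0.0, -0.0, 0] ,
[0.0, -0.05, 0.76, 0.0, 0.0, -0.0, 0] ,
[0.0, -0.06, 0.77, 0.0, 0.0, -0.0, 0] ,
[0.0, -0.05, 0.76, 0.0, 0.0, -0.0, 0] ,
-- 29 tip tray [-0.    -0.15   0.035]
```

{"name": "apply_moves", "arguments": {"deltas": [[0.88, -0.29, 0.24, 0.26, 0.02, 0.05, 0], [0.88, -0.29, 0.24, 0.26, 0.02, 0.05, 0], [0.88, -0.28, 0.25, 0.26, 0.02, 0.05, 0], [0.88, -0.28, 0.26, 0.26, 0.02, 0.05, 0], [0.87, -0.28, 0.27, 0.26, 0.02, 0.05, 0], [0.87, -0.27, 0.28, 0.26, 0.02, 0.05, 0], [0.87, -0.27, 0.29, 0.26, 0.02, 0.05, 0], [0.87, -0.27, 0.31, 0.26, 0.02, 0.05, 0], [0.86, -0.26, 0.32, 0.26, 0.02, 0.05, 0], [0.86, -0.26, 0.32, 0.26, 0.02, 0.05, 0], [0.86, -0.25, 0.34, 0.26, 0.02, 0.05, 0], [0.86, -0.25, 0.34, 0.26, 0.02, 0.05, 0]], "grip_force": 40}}

```text
clock: 1.6
tcp_pos: [0.4329, -0.4478, 0.1871]
orientation: [0.974, 0.124, -0.016, -0.187]
ft_force: [0.5, 0.1, -0.0]
gripper_width: -0.0001
grip_force: 0.0
```

{"name": "apply_moves", "arguments": {"deltas": [[0.85, -0.24, 0.35, 0.26, 0.02, 0.05, 0], [0.85, -0.23, 0.36, 0.26, 0.02, 0.05, 0], [0.85, -0.23, 0.37, 0.26, 0.02, 0.05, 0], [0.85, -0.22, 0.38, 0.26, 0.02, 0.05, 0], [0.85, -0.21, 0.39, 0.26, 0.02, 0.05, 0], [0.84, -0.21, 0.4, 0.26, 0.02, 0.05, 0], [0.84, -0.2, 0.41, 0.26, 0.02, 0.05, 0], [0.84, -0.19, 0.42, 0.26, 0.02, 0.05, 0], [0.84, -0.18, 0.43, 0.26, 0.02, 0.05, 0], [0.84, -0.17, 0.43, 0.25, 0.02, 0.05, 0], [0.83, -0.17, 0.44, 0.26, 0.02, 0.05, 0], [0.83, -0.15, 0.45, 0.25, 0.01, 0.05, 0]]}}

```text
clock: 3.1
tcp_pos: [0.6559, -0.2813, 0.118]
orientation: [0.927, 0.082, -0.032, -0.365]
ft_force: [-0.3, 0.1, -0.6]
gripper_width: -0.0
grip_force: 0.0
```

```bash
python3 - <<'E'
from plan import *
show()
plan([([0,-.15,.035],'R',.75,.02)]+[(arc('R',a,.048,.75,0),'R',.75,.012) for a in np.linspace(.79,1.57,6)])
E
```

```text
3.1 tip [ 0.0013 -0.2202  0.0997] zaxis [-0.    0.68 -0.73] F [-0.3  0.1 -0.6] q [ 0.83  1.14 -0.54  0.97 -0.1   1.59 -0.91] -1.2902966645791817e-05
[-0.01, -0.06, 0.76, 0.0, 0.0, -0.0, 0] ,
[-0.01, -0.06, 0.76, 0.0, 0.0, -0.0, 0] ,
[-0.01, -0.06, 0.76, 0.0, 0.0, -0.0, 0] ,
[-0.01, -0.05, 0.76, 0.0, 0.0, -0.0, 0] ,
[-0.01, -0.06, 0.77, 0.0, 0.0, -0.0, 0] ,
-- 5 tip tray [ 0.    -0.15   0.035]
[-0.0, -0.29, 0.27, 0.0, 0.0, -0.0, 0] ,
[-0.0, -0.29, 0.27, 0.0, 0.0, -0.0, 0] ,
[-0.0, -0.29, 0.27, 0.0, 0.0, -0.0, 0] ,
[-0.0, -0.29, 0.26, 0.0, 0.0, -0.0, 0] ,
-- 9 tip tray [ 0.    -0.111  0.035]
[-0.0, -0.3, 0.0, 0.0, 0.0, -0.0, 0] ,
-- 10 tip tray [ 0.    -0.105  0.04 ]
[-0.0, -0.3, 0.05, 0.0, 0.0, -0.0, 0] ,
-- 11 tip tray [ 0.    -0.099  0.044]
[-0.0, -0.28, 0.1, 0.0, 0.0, -0.0, 0] ,
-- 12 tip tray [ 0.    -0.092  0.047]
[-0.0, -0.27, 0.13, 0.0, 0.0, -0.0, 0] ,
-- 13 tip tray [ 0.    -0.085  0.05 ]
[-0.0, -0.24, 0.18, 0.0, 0.0, -0.0, 0] ,
-- 14 tip tray [ 0.    -0.077  0.05 ]
```

{"name": "apply_moves", "arguments": {"deltas": [[0, -0.06, 0.76, 0, 0, 0, 0], [0, -0.06, 0.76, 0, 0, 0, 0], [0, -0.06, 0.76, 0, 0, 0, 0], [0, -0.06, 0.76, 0, 0, 0, 0], [0, -0.06, 0.76, 0, 0, 0, 0], [0, -0.29, 0.27, 0, 0, 0, 0], [0, -0.29, 0.27, 0, 0, 0, 0], [0, -0.29, 0.27, 0, 0, 0, 0], [0, -0.29, 0.26, 0, 0, 0, 0], [0, -0.3, 0, 0, 0, 0, 0], [0, -0.3, 0.05, 0, 0, 0, 0]]}}

```text
clock: 4.47
tcp_pos: [0.6336, -0.1632, 0.0638]
orientation: [0.928, 0.082, -0.032, -0.363]
ft_force: [1.0, -2.9, 0.0]
gripper_width: -0.0
grip_force: 1.0
```

```bash
python3 - <<'E'
from plan import *
import cv2
show()
c=ctrl.camera("scene")["pixels"][130:330,210:410];t=ctrl.camera("top")["pixels"][110:310,290:490]
cv2.imwrite("pics/r1.png",cv2.resize(np.hstack([c,t]),(800,400),interpolation=cv2.INTER_CUBIC))
E
```

```text
4.475 tip [ 0.0002 -0.1     0.0455] zaxis [ 0.    0.68 -0.73] F [ 1.  -2.9  0. ] q [ 0.81  1.07 -0.57  1.29 -0.12  1.3  -0.94] -3.388212996908896e-06
```

View pics/r1.png

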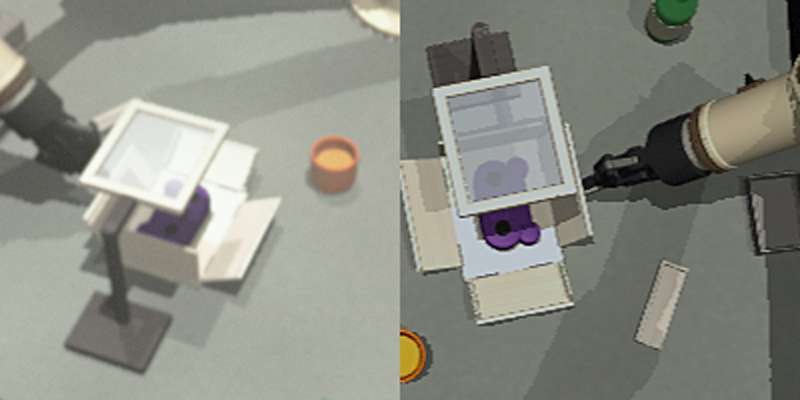

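The picture shows the fingertips at right-panel (588,185) on the right wall, which has risen. The hand is clear of the lens. I'll carry on with the arc and then press it home.

{"name": "apply_moves", "arguments": {"deltas": [[0, -0.28, 0.1, 0, 0, 0, 0], [0, -0.27, 0.13, 0, 0, 0, 0], [0, -0.24, 0.18, 0, 0, 0, 0], [0, 0, 0, 0, 0, 0, 0]]}}

```text
clock: 5.08
tcp_pos: [0.6297, -0.14, 0.0699]
orientation: [0.927, 0.083, -0.032, -0.364]
ft_force: [-0.4, 0.8, -1.2]
gripper_width: 0.0001
grip_force: 0.0
```

{"name": "apply_moves", "arguments": {"deltas": [[0, -0.12, 0.11, 0, 0, 0, 0], [0, 0, 0, 0, 0, 0, 0]]}}

```text
clock: 5.32
tcp_pos: [0.629, -0.1372, 0.0693]
orientation: [0.927, 0.082, -0.032, -0.364]
ft_force: [0.3, -0.2, -0.0]
gripper_width: 0.0001
grip_force: 0.1
```

{"name": "apply_moves", "arguments": {"deltas": [[0, -0.12, 0.11, 0, 0, 0, 0], [0, 0, 0, 0, 0, 0, 0]]}}

```text
clock: 5.58
tcp_pos: [0.6283, -0.1334, 0.0694]
orientation: [0.927, 0.082, -0.032, -0.364]
ft_force: [-0.6, -0.6, 1.5]
gripper_width: -0.0003
grip_force: 0.6
```

{"name": "apply_moves", "arguments": {"deltas": [[0, -0.12, 0.11, 0, 0, 0, 0], [0, 0, 0, 0, 0, 0, 0]]}}

```text
clock: 5.82
tcp_pos: [0.6282, -0.1328, 0.0695]
orientation: [0.928, 0.081, -0.031, -0.362]
ft_force: [0.3, -8.8, 3.9]
gripper_width: 0.0001
grip_force: 4.0
```

```bash
python3 - <<'E'
from plan import *
show()
E
```

```text
5.825 tip [ 0.0002 -0.0692  0.0511] zaxis [ 0.    0.68 -0.74] F [ 0.3 -8.8  3.9] q [ 0.8   1.04 -0.58  1.36 -0.13  1.25 -0.96] 6.857815645790801e-05
```

The wall met its stop: force rose to 8.8 N with almost no travel. I'll back off and go to the near wall.

```bash
python3 - <<'E'
from plan import *
plan([([0,-.125,.11],'R',.75,.024),([-.18,-.13,.11],'N',.4,.024),([-.18,0,.03],'N',.4,.024),]+[(arc('N',a,.058,.4,0,.009),'N',.4,.012) for a in np.linspace(.35,1.57,7)])
E
```

```text
[0.0, 0.01, -0.81, 0.01, -0.0, -0.0, 0] ,
[0.0, 0.01, -0.81, 0.02, -0.01, -0.0, 0] ,
[0.0, 0.01, -0.81, 0.01, -0.0, -0.01, 0] ,
[0.0, 0.02, -0.82, 0.02, -0.01, -0.0, 0] ,
-- 4 tip tray [-0.    -0.125  0.11 ]
[-0.95, -0.06, 0.02, -0.77, 0.4, -0.16, 0] ,
[-0.95, -0.08, -0.03, -0.77, 0.4, -0.16, 0] ,
[-0.94, -0.09, -0.08, -0.77, 0.4, -0.16, 0] ,
[-0.94, -0.1, -0.13, -0.77, 0.39, -0.16, 0] ,
[-0.93, -0.1, -0.19, -0.77, 0.4, -0.15, 0] ,
[-0.91, -0.1, -0.24, -0.77, 0.39, -0.16, 0] ,
[-0.9, -0.09, -0.29, -0.78, 0.4, -0.15, 0] ,
[-0.88, -0.08, -0.35, -0.77, 0.39, -0.16, 0] ,
-- 12 tip tray [-0.18 -0.13  0.11]
[-0.18, -0.74, 0.42, -0.0, 0.0, 0.0, 0] ,
[-0.18, -0.74, 0.42, -0.0, 0.0, 0.0, 0] ,
[-0.18, -0.74, 0.42, -0.0, 0.0, 0.0, 0] ,
[-0.18, -0.75, 0.42, -0.0, 0.0, 0.0, 0] ,
[-0.17, -0.74, 0.42, -0.0, 0.0, 0.0, 0] ,
[-0.18, -0.75, 0.43, -0.0, 0.0, 0.0, 0] ,
[-0.17, -0.74, 0.42, -0.0, 0.0, 0.0, 0] ,
-- 19 tip tray [-0.18 -0.    0.03]
[0.37, -0.0, 0.21, -0.0, 0.0, 0.0, 0] ,
[0.37, -0.0, 0.21, -0.0, 0.0, 0.0, 0] ,
[0.37, -0.0, 0.2, -0.0, 0.0, 0.0, 0] ,
-- 22 tip tray [-0.148 -0.     0.027]
[0.34, -0.0, -0.32, -0.0, 0.0, 0.0, 0] ,
-- 23 tip tray [-0.144 -0.     0.037]
[0.4, -0.0, -0.25, -0.0, 0.0, 0.0, 0] ,
-- 24 tip tray [-0.137 -0.     0.047]
[0.44, -0.0, -0.16, -0.0, 0.0, 0.0, 0] ,
-- 25 tip tray [-0.128 -0.     0.055]
[0.47, -0.0, -0.06, -0.0, 0.0, 0.0, 0] ,
-- 26 tip tray [-0.118 -0.     0.061]
[0.47, -0.0, 0.02, -0.0, 0.0, 0.0, 0] ,
-- 27 tip tray [-0.107 -0.     0.065]
[0.46, -0.0, 0.13, -0.0, 0.0, 0.0, 0] ,
-- 28 tip tray [-0.095 -0.     0.066]
```

{"name": "apply_moves", "arguments": {"deltas": [[0, 0.01, -0.81, 0, 0, 0, 0], [0, 0.01, -0.81, 0, 0, 0, 0], [0, 0.01, -0.81, 0, 0, 0, 0], [0, 0.02, -0.82, 0, 0, 0, 0], [-0.95, -0.06, 0.02, -0.77, 0.4, -0.16, 0], [-0.95, -0.08, -0.03, -0.77, 0.4, -0.16, 0], [-0.94, -0.09, -0.08, -0.77, 0.4, -0.16, 0], [-0.94, -0.1, -0.13, -0.77, 0.39, -0.16, 0], [-0.93, -0.1, -0.19, -0.77, 0.4, -0.15, 0], [-0.91, -0.1, -0.24, -0.77, 0.39, -0.16, 0], [-0.9, -0.09, -0.29, -0.78, 0.4, -0.15, 0], [-0.88, -0.08, -0.35, -0.77, 0.39, -0.16, 0]]}}

```text
clock: 7.32
tcp_pos: [0.4475, -0.2055, 0.133]
orientation: [0.976, 0.087, 0.199, -0.015]
ft_force: [0.6, -0.0, -0.4]
gripper_width: -0.0001
grip_force: 0.0
```

```bash
python3 - <<'E'
from plan import *
show()
plan([([-.18,0,.03],'N',.4,.024),]+[(arc('N',a,.058,.4,0,.009),'N',.4,.012) for a in np.linspace(.35,1.57,7)])
E
```

```text
7.325 tip [-0.1807 -0.1262  0.11  ] zaxis [ 0.39 -0.   -0.92] F [ 0.6 -0.  -0.4] q [ 1.18  0.34 -0.7   2.28 -0.13  0.29 -0.74] -5.157084158904939e-05
[-0.17, -0.72, 0.42, 0.01, -0.0, 0.0, 0] ,
[-0.17, -0.72, 0.42, 0.01, -0.0, 0.0, 0] ,
[-0.17, -0.72, 0.42, 0.0, -0.0, 0.01, 0] ,
[-0.17, -0.72, 0.42, 0.01, -0.0, 0.0, 0] ,
[-0.18, -0.72, 0.42, 0.0, -0.0, 0.01, 0] ,
[-0.17, -0.73, 0.42, 0.01, -0.0, 0.0, 0] ,
[-0.18, -0.72, 0.43, 0.0, -0.01, 0.01, 0] ,
-- 7 tip tray [-0.18 -0.    0.03]
[0.37, -0.0, 0.21, 0.0, 0.0, -0.0, 0] ,
[0.37, -0.0, 0.2, 0.0, 0.0, -0.0, 0] ,
[0.37, -0.0, 0.21, 0.0, 0.0, -0.0, 0] ,
-- 10 tip tray [-0.148 -0.     0.026]
[0.34, -0.0, -0.33, 0.0, 0.0, -0.0, 0] ,
-- 11 tip tray [-0.144 -0.     0.037]
[0.4, -0.0, -0.24, 0.0, 0.0, -0.0, 0] ,
-- 12 tip tray [-0.137 -0.     0.047]
[0.45, -0.0, -0.16, 0.0, 0.0, -0.0, 0] ,
-- 13 tip tray [-0.128 -0.     0.055]
[0.46, -0.01, -0.07, 0.0, 0.0, -0.0, 0] ,
-- 14 tip tray [-0.118  0.     0.061]
[0.47, 0.0, 0.03, 0.0, 0.0, -0.0, 0] ,
-- 15 tip tray [-0.107  0.     0.065]
[0.46, 0.0, 0.12, 0.0, 0.0, -0.0, 0] ,
-- 16 tip tray [-0.095  0.     0.067]
```

Joints 4 and 6 are close to their limits at this slant, so I'll reduce it to 0.15, which the lens allows here.

```bash
python3 - <<'E'
from plan import *
plan([([-.18,-.1,.10],'N',.15,.015),([-.18,-.015,.03],'N',.15,.024),]+[(arc('N',a,.056,.15,-.015,.01),'N',.15,.012) for a in np.linspace(.35,1.57,7)])
E
```

```text
[0.04, -0.35, 0.14, 0.01, -0.7, 0.01, 0] ,
[0.05, -0.35, 0.13, 0.02, -0.7, 0.01, 0] ,
[0.06, -0.35, 0.12, 0.01, -0.69, 0.0, 0] ,
-- 3 tip tray [-0.18 -0.1   0.1 ]
[-0.08, -0.68, 0.55, 0.0, -0.0, 0.0, 0] ,
[-0.08, -0.68, 0.56, 0.0, -0.0, 0.0, 0] ,
[-0.08, -0.68, 0.55, 0.0, -0.0, 0.0, 0] ,
[-0.09, -0.68, 0.56, 0.0, -0.0, 0.0, 0] ,
[-0.08, -0.68, 0.55, 0.0, -0.0, 0.0, 0] ,
-- 8 tip tray [-0.18  -0.015  0.03 ]
[0.41, 0.0, 0.09, 0.0, -0.0, 0.0, 0] ,
[0.42, 0.0, 0.09, 0.0, -0.0, 0.0, 0] ,
[0.41, 0.0, 0.1, 0.0, -0.0, 0.0, 0] ,
-- 11 tip tray [-0.148 -0.015  0.028]
[0.25, 0.0, -0.39, 0.0, -0.0, 0.0, 0] ,
-- 12 tip tray [-0.143 -0.015  0.038]
[0.31, 0.0, -0.32, 0.0, -0.0, 0.0, 0] ,
-- 13 tip tray [-0.137 -0.015  0.047]
[0.38, 0.0, -0.26, 0.0, -0.0, 0.0, 0] ,
-- 14 tip tray [-0.129 -0.015  0.055]
[0.42, 0.0, -0.17, 0.0, -0.0, 0.0, 0] ,
-- 15 tip tray [-0.119 -0.015  0.061]
[0.45, 0.0, -0.09, 0.0, -0.0, 0.0, 0] ,
-- 16 tip tray [-0.108 -0.015  0.065]
[0.45, 0.0, 0.01, 0.0, -0.0, 0.0, 0] ,
-- 17 tip tray [-0.097 -0.015  0.066]
```

{"name": "apply_moves", "arguments": {"deltas": [[0.04, -0.35, 0.14, 0, -0.7, 0, 0], [0.05, -0.35, 0.13, 0, -0.7, 0, 0], [0.06, -0.35, 0.12, 0, -0.7, 0, 0], [-0.08, -0.68, 0.55, 0, 0, 0, 0], [-0.08, -0.68, 0.55, 0, 0, 0, 0], [-0.08, -0.68, 0.55, 0, 0, 0, 0], [-0.08, -0.68, 0.55, 0, 0, 0, 0], [-0.08, -0.68, 0.55, 0, 0, 0, 0]]}}

```text
clock: 8.32
tcp_pos: [0.4352, -0.0944, 0.0545]
orientation: [0.993, 0.088, 0.073, -0.006]
ft_force: [1.1, -0.2, 0.3]
gripper_width: -0.0002
grip_force: 0.0
```

```bash
python3 - <<'E'
from plan import *
show()
E
```

```text
8.325 tip [-0.1795 -0.0146  0.0298] zaxis [ 0.15 -0.   -0.99] F [ 1.1 -0.2  0.3] q [ 0.46  0.42 -0.3   2.29  0.23  0.32 -1.42] -0.00023891810693587513
```

{"name": "apply_moves", "arguments": {"deltas": [[0.41, 0, 0.09, 0, 0, 0, 0], [0.41, 0, 0.09, 0, 0, 0, 0], [0.41, 0, 0.1, 0, 0, 0, 0], [0.25, 0, -0.39, 0, 0, 0, 0], [0.31, 0, -0.32, 0, 0, 0, 0], [0.38, 0, -0.26, 0, 0, 0, 0], [0.42, 0, -0.12, 0, 0, 0, 0], [0.45, 0, 0.05, 0, 0, 0, 0]]}}

```text
clock: 9.32
tcp_pos: [0.5082, -0.0836, 0.0856]
orientation: [0.993, 0.087, 0.074, -0.005]
ft_force: [-1.8, 0.3, 1.5]
gripper_width: -0.0003
grip_force: 1.1
```

{"name": "apply_moves", "arguments": {"deltas": [[0.4, 0, 0.06, 0, 0, 0, 0], [0, 0, 0, 0, 0, 0, 0]]}}

```text
clock: 9.57
tcp_pos: [0.5168, -0.0815, 0.0845]
orientation: [0.993, 0.088, 0.073, -0.005]
ft_force: [-4.4, -1.7, 3.9]
gripper_width: 0.0003
grip_force: 2.2
```

{"name": "apply_moves", "arguments": {"deltas": [[0.16, 0, 0.02, 0, 0, 0, 0], [0, 0, 0, 0, 0, 0, 0]]}}

```text
clock: 9.82
tcp_pos: [0.5172, -0.0814, 0.0836]
orientation: [0.994, 0.088, 0.069, -0.005]
ft_force: [-12.9, -1.7, 9.1]
gripper_width: 0.0003
grip_force: 6.2
```

```bash
python3 - <<'E'
from plan import *
show()
E
```

```text
9.825 tip [-0.0966 -0.0162  0.0589] zaxis [ 0.14 -0.   -0.99] F [-12.9  -1.7   9.1] q [ 0.39  0.46 -0.31  2.1   0.21  0.48 -1.46] 0.00029364651545753375
```

```bash
python3 - <<'E'
from plan import *
plan([([-.14,-.01,.07],'N',.15,.024),([-.16,.06,.14],'N',.15,.024),([-.08,.22,.13],'L',.7,.024),([0,.165,.03],'L',.75,.024)]+[(arc('L',a,.055,.75,0,.004),'L',.75,.012) for a in np.linspace(.35,1.57,7)])
E
```

```text
[-0.83, -0.12, -0.34, 0.01, 0.04, -0.0, 0] ,
[-0.83, -0.12, -0.35, 0.01, 0.05, -0.0, 0] ,
-- 2 tip tray [-0.14 -0.01  0.07]
[-0.08, -0.56, -0.58, -0.0, -0.0, -0.0, 0] ,
[-0.07, -0.56, -0.58, -0.0, -0.0, -0.0, 0] ,
[-0.08, -0.56, -0.57, -0.0, -0.0, -0.0, 0] ,
[-0.07, -0.56, -0.58, -0.0, -0.0, -0.0, 0] ,
[-0.08, -0.56, -0.57, -0.0, -0.0, -0.0, 0] ,
-- 7 tip tray [-0.16  0.06  0.14]
[0.36, -0.78, 0.12, -0.65, -0.13, -0.05, 0] ,
[0.36, -0.79, 0.06, -0.65, -0.13, -0.05, 0] ,
[0.37, -0.79, -0.01, -0.65, -0.13, -0.05, 0] ,
[0.37, -0.78, -0.08, -0.65, -0.14, -0.05, 0] ,
[0.38, -0.77, -0.14, -0.64, -0.13, -0.05, 0] ,
[0.38, -0.76, -0.21, -0.65, -0.14, -0.05, 0] ,
[0.38, -0.73, -0.27, -0.64, -0.13, -0.05, 0] ,
[0.38, -0.71, -0.34, -0.65, -0.14, -0.05, 0] ,
[0.37, -0.68, -0.39, -0.64, -0.13, -0.04, 0] ,
-- 16 tip tray [-0.08  0.22  0.13]
[0.53, -0.16, 0.75, -0.07, -0.0, -0.0, 0] ,
[0.53, -0.16, 0.74, -0.07, -0.0, -0.0, 0] ,
[0.53, -0.17, 0.74, -0.07, -0.0, -0.0, 0] ,
[0.54, -0.18, 0.74, -0.07, -0.0, -0.0, 0] ,
[0.53, -0.18, 0.74, -0.07, -0.0, -0.0, 0] ,
[0.54, -0.19, 0.75, -0.07, -0.0, -0.0, 0] ,
-- 22 tip tray [0.    0.165 0.03 ]
[-0.0, 0.3, 0.33, -0.0, -0.0, -0.0, 0] ,
[-0.0, 0.3, 0.33, -0.0, -0.0, -0.0, 0] ,
[-0.0, 0.31, 0.33, -0.0, -0.0, -0.0, 0] ,
[-0.0, 0.3, 0.34, -0.0, -0.0, -0.0, 0] ,
-- 26 tip tray [0.    0.12  0.026]
[-0.0, 0.41, -0.18, -0.0, -0.0, -0.0, 0] ,
-- 27 tip tray [0.    0.116 0.036]
[-0.0, 0.44, -0.09, -0.0, -0.0, -0.0, 0] ,
-- 28 tip tray [0.    0.109 0.046]
[-0.0, 0.45, 0.0, -0.0, -0.0, -0.0, 0] ,
-- 29 tip tray [0.    0.101 0.053]
[-0.0, 0.43, 0.09, -0.0, -0.0, -0.0, 0] ,
-- 30 tip tray [0.    0.092 0.059]
[-0.0, 0.41, 0.18, -0.0, -0.0, -0.0, 0] ,
-- 31 tip tray [0.    0.081 0.063]
[-0.0, 0.37, 0.25, -0.0, -0.0, -0.0, 0] ,
-- 32 tip tray [0.    0.07  0.064]
```

{"name": "apply_moves", "arguments": {"deltas": [[-0.83, -0.1, -0.3, 0, 0, 0, 0], [-0.83, -0.1, -0.3, 0, 0, 0, 0], [-0.08, -0.56, -0.58, 0, 0, 0, 0], [-0.08, -0.56, -0.58, 0, 0, 0, 0], [-0.08, -0.56, -0.58, 0, 0, 0, 0], [-0.08, -0.56, -0.58, 0, 0, 0, 0], [-0.08, -0.56, -0.58, 0, 0, 0, 0], [0.36, -0.78, 0.12, -0.65, -0.13, -0.05, 0], [0.36, -0.79, 0.06, -0.65, -0.13, -0.05, 0], [0.37, -0.79, 0, -0.65, -0.13, -0.05, 0]]}}

```text
clock: 11.08
tcp_pos: [0.4639, 0.0466, 0.1588]
orientation: [0.988, 0.088, 0.062, 0.114]
ft_force: [0.6, -0.3, -0.5]
gripper_width: 0.0001
grip_force: 0.0
```

{"name": "apply_moves", "arguments": {"deltas": [[0.37, -0.78, -0.08, -0.65, -0.14, -0.05, 0], [0.38, -0.77, -0.14, -0.65, -0.13, -0.05, 0], [0.38, -0.76, -0.21, -0.65, -0.14, -0.05, 0], [0.38, -0.73, -0.27, -0.65, -0.13, -0.05, 0], [0.38, -0.71, -0.34, -0.65, -0.14, -0.05, 0], [0.37, -0.68, -0.39, -0.65, -0.13, -0.05, 0]]}}

```text
clock: 11.82
tcp_pos: [0.4975, 0.1726, 0.1467]
orientation: [0.934, 0.084, 0.03, 0.345]
ft_force: [0.2, -1.3, -1.0]
gripper_width: -0.0
grip_force: 0.0
```

```bash
python3 - <<'E'
from plan import *
show()
plan([([0,.165,.03],'L',.75,.024),(arc('L',.35,.055,.75,0,.004),'L',.75,.012)])
E
```

```text
11.825 tip [-0.0751  0.2212  0.1277] zaxis [ 0.   -0.65 -0.76] F [ 0.2 -1.3 -1. ] q [-0.66  0.62 -0.11  1.81  0.68  1.25 -2.56] -2.628082395382169e-05
[0.5, -0.14, 0.74, -0.06, -0.0, 0.0, 0] ,
[0.5, -0.15, 0.74, -0.06, -0.0, 0.0, 0] ,
[0.5, -0.16, 0.74, -0.06, -0.0, 0.01, 0] ,
[0.5, -0.16, 0.73, -0.06, -0.0, 0.0, 0] ,
[0.5, -0.16, 0.73, -0.06, -0.0, 0.01, 0] ,
[0.5, -0.18, 0.74, -0.06, -0.0, 0.0, 0] ,
-- 6 tip tray [-0.     0.165  0.03 ]
[0.0, 0.3, 0.33, 0.0, -0.0, 0.0, 0] ,
[0.0, 0.3, 0.33, 0.0, -0.0, 0.0, 0] ,
[0.0, 0.31, 0.33, 0.0, -0.0, 0.0, 0] ,
[0.0, 0.3, 0.34, 0.0, -0.0, 0.0, 0] ,
-- 10 tip tray [-0.     0.12   0.026]
```

Joint 7 is at its limit, so I'll turn the tool 90° about its own axis. The push works the same with that orientation.

{"name": "apply_moves", "arguments": {"deltas": [[0, 0, 0, 0, 0, 0.5, 0], [0, 0, 0, 0, 0, 0.9, 0]]}}

```text
clock: 12.08
tcp_pos: [0.4969, 0.1721, 0.1457]
orientation: [0.939, 0.004, 0.059, 0.34]
ft_force: [-0.5, -0.9, -2.3]
gripper_width: 0.0
grip_force: 0.0
```

```bash
python3 - <<'E'
from plan import *
show()
E
```

```text
12.075 tip [-0.0758  0.2209  0.1267] zaxis [-0.   -0.65 -0.76] F [-0.5 -0.9 -2.3] q [-0.96  0.64  0.28  1.83  0.48  1.13 -2.56] 4.7415176665416385e-05
```

{"name": "apply_moves", "arguments": {"deltas": [[0, 0, 0, 0, 0, 0.9, 0], [0, 0, 0, 0, 0, 0.9, 0], [0, 0, 0, 0, 0, 0.9, 0]]}}

```text
clock: 12.45
tcp_pos: [0.4973, 0.1727, 0.1472]
orientation: [0.927, -0.147, 0.115, 0.326]
ft_force: [-0.6, -0.7, 0.0]
gripper_width: -0.0
grip_force: 0.0
```

```bash
python3 - <<'E'
from plan import *
show()
E
```

```text
12.45 tip [-0.0752  0.2214  0.1281] zaxis [ 0.   -0.65 -0.76] F [-0.6 -0.7  0. ] q [-1.33  0.78  0.81  1.84  0.11  1.03 -2.56] -4.1664479160800236e-05
```

The tool turned, but joint 7 stayed pinned, so that was the wrong direction. I'll turn it the other way.

{"name": "apply_moves", "arguments": {"deltas": [[0, 0, 0, 0, 0, -0.9, 0], [0, 0, 0, 0, 0, -0.9, 0], [0, 0, 0, 0, 0, -0.9, 0], [0, 0, 0, 0, 0, -0.9, 0], [0, 0, 0, 0, 0, -0.9, 0], [0, 0, 0, 0, 0, -0.9, 0], [0, 0, 0, 0, 0, -0.9, 0]]}}

```text
clock: 13.32
tcp_pos: [0.4973, 0.1723, 0.1467]
orientation: [0.915, 0.208, -0.016, 0.345]
ft_force: [-0.9, 0.1, 0.2]
gripper_width: -0.0002
grip_force: 0.0
```

```bash
python3 - <<'E'
from plan import *
show()
E
```

```text
13.325 tip [-0.0753  0.2209  0.1277] zaxis [ 0.   -0.65 -0.76] F [-0.9  0.1  0.2] q [-1.19  0.7   0.61  1.83  0.28  1.06 -1.94] -0.000245387010637315
```

```bash
python3 - <<'E'
s=open('plan.py').read()
s=s.replace("    s,c=np.sin(t)","    if side=='M': return orient('L',t)*R.from_euler('z',-np.pi/2)\n    s,c=np.sin(t)").replace("'L':[u,o,z]","'L':[u,o,z],'M':[u,o,z]")
open('plan.py','w').write(s)
E
python3 - <<'E'
from plan import *
plan([([0,.18,.05],'M',.75,.024)])
E
```

```text
[0.26, 0.0, 0.29, -0.02, -0.03, -0.9, 0] ,
[0.26, 0.03, 0.29, -0.02, -0.03, -0.9, 0] ,
[0.26, 0.06, 0.28, -0.02, -0.03, -0.9, 0] ,
[0.25, 0.08, 0.28, -0.02, -0.03, -0.9, 0] ,
[0.24, 0.11, 0.28, -0.02, -0.03, -0.9, 0] ,
[0.23, 0.13, 0.28, -0.02, -0.03, -0.9, 0] ,
[0.21, 0.16, 0.28, -0.02, -0.02, -0.9, 0] ,
[0.19, 0.18, 0.28, -0.02, -0.03, -0.91, 0] ,
[0.18, 0.2, 0.28, -0.02, -0.02, -0.9, 0] ,
[0.15, 0.21, 0.29, -0.02, -0.03, -0.91, 0] ,
[0.13, 0.23, 0.28, -0.02, -0.02, -0.9, 0] ,
[0.11, 0.24, 0.29, -0.02, -0.03, -0.91, 0] ,
-- 12 tip tray [0.   0.18 0.05]
```

{"name": "apply_moves", "arguments": {"deltas": [[0.26, 0, 0.29, -0.02, -0.03, -0.9, 0], [0.26, 0.03, 0.29, -0.02, -0.03, -0.9, 0], [0.26, 0.06, 0.28, -0.02, -0.03, -0.9, 0], [0.25, 0.08, 0.28, -0.02, -0.03, -0.9, 0], [0.24, 0.11, 0.28, -0.02, -0.03, -0.9, 0], [0.23, 0.13, 0.28, -0.02, -0.03, -0.9, 0], [0.21, 0.16, 0.28, -0.02, -0.02, -0.9, 0], [0.19, 0.18, 0.28, -0.02, -0.03, -0.9, 0], [0.18, 0.2, 0.28, -0.02, -0.02, -0.9, 0], [0.15, 0.21, 0.29, -0.02, -0.03, -0.9, 0], [0.13, 0.23, 0.28, -0.02, -0.02, -0.9, 0], [0.11, 0.24, 0.29, -0.02, -0.03, -0.9, 0]]}}

```text
clock: 14.82
tcp_pos: [0.5788, 0.1453, 0.0679]
orientation: [0.599, 0.712, -0.235, 0.281]
ft_force: [0.5, 0.7, 0.5]
gripper_width: -0.0001
grip_force: 0.0
```

```bash
python3 - <<'E'
from plan import *
show()
plan([([0,.165,.035],'M',.75,.02)]+[(arc('M',a,.053,.75,0,.008),'M',.75,.012) for a in np.linspace(.35,1.57,7)])
E
```

```text
14.825 tip [1.000e-04 1.792e-01 4.960e-02] zaxis [-0.   -0.68 -0.73] F [0.5 0.7 0.5] q [-0.85  0.85  0.29  1.68  0.52  1.05 -0.8 ] -0.00014579202000587616
[-0.01, -0.0, 0.41, -0.0, -0.0, -0.01, 0] ,
[-0.01, -0.01, 0.4, -0.0, -0.0, -0.02, 0] ,
-- 2 tip tray [-0.     0.165  0.035]
[-0.24, 0.0, 0.39, -0.0, -0.0, 0.0, 0] ,
[-0.24, 0.0, 0.39, -0.0, -0.0, 0.0, 0] ,
[-0.23, 0.0, 0.39, -0.0, -0.0, 0.0, 0] ,
[-0.24, 0.01, 0.38, -0.0, -0.0, 0.0, 0] ,
-- 6 tip tray [0.    0.121 0.023]
[-0.39, -0.0, -0.17, -0.0, -0.0, 0.0, 0] ,
-- 7 tip tray [0.    0.117 0.033]
[-0.42, -0.0, -0.09, -0.0, -0.0, 0.0, 0] ,
-- 8 tip tray [0.    0.111 0.041]
[-0.43, -0.0, 0.0, -0.0, -0.0, 0.0, 0] ,
-- 9 tip tray [0.    0.103 0.049]
[-0.43, -0.0, 0.09, -0.0, -0.0, 0.0, 0] ,
-- 10 tip tray [0.    0.094 0.054]
[-0.39, -0.0, 0.17, -0.0, -0.0, 0.0, 0] ,
-- 11 tip tray [0.    0.084 0.058]
[-0.35, -0.0, 0.25, -0.0, -0.0, 0.0, 0] ,
-- 12 tip tray [0.    0.073 0.059]
```

{"name": "apply_moves", "arguments": {"deltas": [[0, 0, 0.4, 0, 0, 0, 0], [0, 0, 0.4, 0, 0, 0, 0], [-0.24, 0, 0.39, 0, 0, 0, 0], [-0.24, 0, 0.39, 0, 0, 0, 0], [-0.24, 0, 0.39, 0, 0, 0, 0], [-0.24, 0, 0.38, 0, 0, 0, 0], [-0.39, 0, -0.17, 0, 0, 0, 0], [-0.42, 0, -0.09, 0, 0, 0, 0], [-0.43, 0, 0, 0, 0, 0, 0], [-0.43, 0, 0.09, 0, 0, 0, 0], [-0.39, 0, 0.17, 0, 0, 0, 0]]}}

```text
clock: 16.2
tcp_pos: [0.5941, 0.0495, 0.078]
orientation: [0.601, 0.711, -0.235, 0.281]
ft_force: [0.5, 2.9, -1.6]
gripper_width: 0.0001
grip_force: 1.1
```

{"name": "apply_moves", "arguments": {"deltas": [[-0.2, 0, 0.15, 0, 0, 0, 0], [0, 0, 0, 0, 0, 0, 0]]}}

```text
clock: 16.45
tcp_pos: [0.5949, 0.0425, 0.0786]
orientation: [0.601, 0.71, -0.236, 0.281]
ft_force: [0.2, -0.4, -0.7]
gripper_width: -0.0002
grip_force: 0.0
```

{"name": "apply_moves", "arguments": {"deltas": [[-0.15, 0, 0.13, 0, 0, 0, 0], [0, 0, 0, 0, 0, 0, 0]]}}

```text
clock: 16.7
tcp_pos: [0.5952, 0.042, 0.0781]
orientation: [0.6, 0.712, -0.234, 0.28]
ft_force: [-5.6, 8.7, 6.0]
gripper_width: -0.0004
grip_force: 5.2
```

```bash
python3 - <<'E'
from plan import *
show()
E
```

```text
16.7 tip [-0.0018  0.0747  0.0598] zaxis [-0.   -0.68 -0.73] F [-5.6  8.7  6. ] q [-0.75  0.8   0.35  1.79  0.59  0.92 -0.74] -0.00039187339465016085
```

Joint stop reached here too (8.7 N with no travel). I'll back out along the tool axis and check the result.

{"name": "apply_moves", "arguments": {"deltas": [[0.2, 0, -0.4, 0, 0, 0, 0], [0, 0, -0.9, 0, 0, 0, 0], [0, 0, -0.9, 0, 0, 0, 0], [0, 0, -0.9, 0, 0, 0, 0], [0, 0, -0.9, 0, 0, 0, 0], [0, 0, -0.9, 0, 0, 0, 0], [0, 0, 0, 0, 0, 0, 0]]}}

```text
clock: 17.58
tcp_pos: [0.5813, 0.1261, 0.1652]
orientation: [0.6, 0.711, -0.234, 0.282]
ft_force: [0.1, -0.4, -0.9]
gripper_width: -0.0001
grip_force: 0.0
```

```bash
python3 - <<'E'
from plan import *
import cv2
show()
c=ctrl.camera("scene")["pixels"][140:320,220:400];t=ctrl.camera("top")["pixels"][120:300,270:450]
cv2.imwrite("pics/end.png",cv2.resize(np.hstack([c,t]),(800,400),interpolation=cv2.INTER_CUBIC))
import h
for n,P in [('near',h.near(1.57,.061)),('near',h.near(1.57,-.061)),('left',h.side(1.57,-.065,1)),('left',h.side(1.57,.079,1)),('right',h.side(1.57,-.065,-1)),('right',h.side(1.57,.079,-1))]:
    w=h.W((.613,-.048),.176,P); a=h.proj('s',w);b=h.proj('t',w); f=400/180
    print(n,((a-[220,140])*f).round(),((b-[270,120])*f+[400,0]).round())
E
```

```text
17.575 tip [-0.0007  0.16    0.147 ] zaxis [-0.   -0.68 -0.73] F [ 0.1 -0.4 -0.9] q [-0.84  0.69  0.32  1.7   0.53  1.15 -0.71] -9.669158022286635e-05
near [247. 153.] [521. 282.]
near [156. 127.] [631. 261.]
left [244. 165.] [514. 265.]
left [195. 252.] [489. 139.]
right [146. 137.] [631. 243.]
right [ 93. 220.] [604. 117.]
```

View pics/end.png

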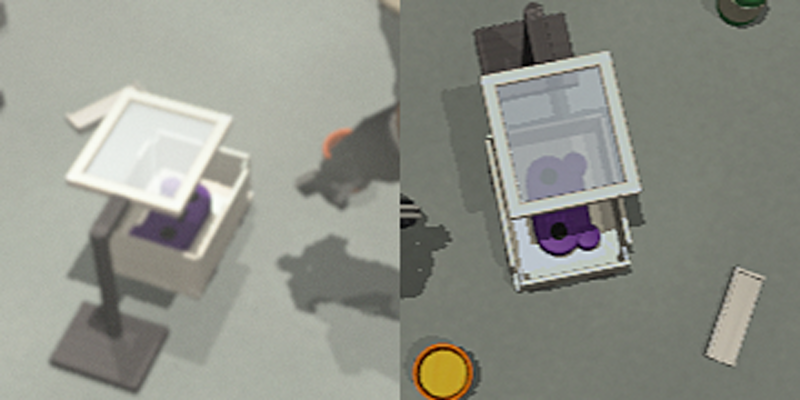

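All three walls are up; the rims are at right-panel near (519,288)-(630,268), left from (488,138), right (630,240). The near rim looks a few pixels outward of its predicted place, so I'll zoom in.

```bash
python3 - <<'E'
from plan import *
import cv2,h
t=ctrl.camera("top")["pixels"][205:265,310:390];f=10
t=cv2.resize(t,None,fx=f,fy=f,interpolation=cv2.INTER_CUBIC)
def mark(P,col):
    b=h.proj('t',h.W((.613,-.048),.176,P)); cv2.circle(t,tuple(int(v) for v in (b-[310,205]+.5)*f),4,col,-1)
for y in(-.055,0,.055):
    mark(h.near(1.57,y),(0,0,255)); mark(h.near(1.44,y),(255,0,0))
for s in(1,-1):
    for x in(-.06,-.05): mark(h.side(1.57,x,s),(0,0,255)); mark(h.side(1.44,x,s),(255,0,0))
cv2.imwrite("pics/z.png",t)
E
```

```text
(no output)
```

View pics/z.png

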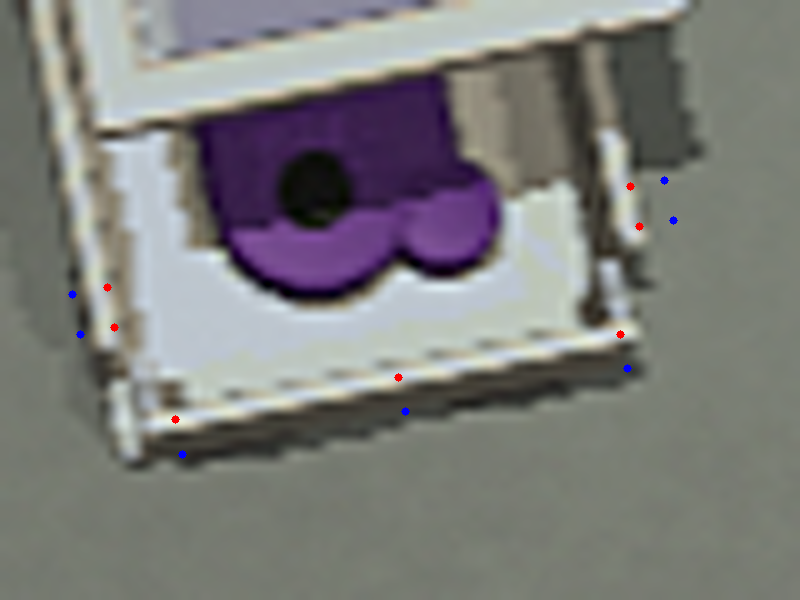

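The near rim lies on the upright marks (red). The left and right rims are both about 1 px off in the same direction, which is a small pose-fit offset. All three are upright, so I'm handing in.

```bash
python3 -c "
from rig import ctrl
print(ctrl.close_job())"
```

```text
the job is handed in; nothing more can be done
None
```

I folded the near, left and right walls up to their stops and handed the job in at about 18 s. The last pictures show them upright, the magnifier was not knocked and the shell was not visibly moved, but the hand-in gave no verdict.

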